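# Clamp the mended sill tile to its set tension

### The arm

A 6-joint arm with a two-finger parallel gripper is mounted at the origin on the work surface. World frame = base frame: x ahead of the robot, y to its left, z up, the work surface at z = 0. Lengths are in m, angles in degrees, forces in N, time in s.
With the tool pointing down it reaches from about 0.3 to 0.95 m from the base axis. Payload 3.1 kg.
Tool frame: the origin (TCP) lies at the very end of the fingers, on their centre line; the grasp point (between the pads) lies 19 mm behind it (env.grip_depth is the distance from the TCP to the grasp point, in m); x points along the fingers, y is the direction in which the jaws open and shut, and the axes are right-handed (so a half turn about x gives the same grasp; the last joint's range is limited). The gripper opens to 85 mm and grips with 20 to 120 N. Pads are 22 mm wide; open, the fingers measure 114 mm over their backs; the gripper's body (76 mm by 85 mm) begins 54 mm behind the grasp point. The pads swing forward as they close: fully open they stand 13 mm farther back than shut.
Start: joints at [63.845, 17.653, 93.61, -0, 68.738, -3.994], TCP at [0.236, 0.579, 0.231] pointing down, gripper open.
Joint ranges: [-175.34, 175.34], [-45.06, 112.39], [2.9, 150.54], [-68.45, 248.45], [3.09, 151.38], [-168.51, 168.51]. Speed limits (degrees/s): [159.86, 159.86, 180, 180, 180, 180].

### API

Orientations are given as [roll, pitch, yaw] about the fixed x, y, z axes, in that order (R = Rz(yaw) Ry(pitch) Rx(roll)).
In Python, from station import env, vision, ticket, finder gives the robot as it stands.
- The arm moves only by the shell command python3 -m jog 'ROWS' [FORCE]. ROWS is JSON, a list of rows, each a list of 5 numbers: the opening, from 0 (shut) to 1 (fully open), then the shift along the tool's x, y, z in m, then the turn about the tool's x in rad. A call has 1 to 20 rows; each row is the pose to reach, as a shift and turn from the pose measured when the call began, along the tool's axes at that moment; what a row does not reach only later rows make up. A row lasts 1/8 s, in which the tool goes at most 62.5 mm and 10.7 degrees, less where a joint would pass 70% of its speed; a pose out of reach is approached as far as the arm can. A call with a gripper value outside its range is refused whole. The fingers move at their own pace and stop on an object; FORCE is the grip in N (left out, the last holds). Time passes only in rows, so rows that repeat a pose let the fingers close. It gives the time, the measured TCP pose, the force and the opening at its end, in the units of the state.
- env.get_state(): the state, without advancing time (a new reading comes with each control period).
- vision.read_camera(name): name is "scene" or "top" or "wrist"; returns (picture, depth): 420x560x3 uint8, red, green, blue; 420x560 float32, m along the optical axis (not along the pixel's ray), 0 where there is no reading.
- vision.camera_params(name): a dict with "mtx" (3x3 intrinsics, pixels), "rvec" (rotation vector, rad) and "tvec" (3), from world to camera coordinates, as OpenCV has them; the wrist camera has in their place "mount" (4x4, takes a point from camera to tool coordinates, whose origin is the TCP and whose axes are the tool frame's). Camera axes: x right, y down, z forward; pixel columns grow to the right and rows downward; lengths in m; the calibration is good to about 2 mm. A picture is of the moment at which its call begins: read the wrist's pose just before it. camera_params takes no time and is no camera call.
- ticket.finish_job(): hands the job in, once; it reports no verdict.
Trained networks look in the newest picture that a camera, given by its name, has taken for a name from the list of things; names that differ only in an ending like _2 or _b are one class to them, and where a whole thing is asked for, a point or a joint stands for the part that bears it (a point fixed in the world has none). Each returns a list of dicts, best first, with "confidence" (0 to 1); they miss things now and then, are a little off and sometimes report something else, mostly with a low value. They report only what shows in the picture. A call takes as long as a camera call. They do not tell look-alikes from the thing itself.
- finder.recognise(camera, target): "centre" ([x, y, z] in m, in world coordinates, good to about 4 mm: the middle of the surface that is visible of it).
- finder.mark_of(camera, target): "centre" ([x, y, z] in m, in world coordinates, good to about 4 mm: a listed point, or the origin of a listed thing).
The state is a dict: "clock": time; "joint_positions": joint angles; "dq": joint speeds; "joint_torque": joint torques, N m; "tcp_pos": TCP position; "orientation": TCP orientation; "contact_force": force on the tool from outside, world axes, zero at the start; "torque": the same for the moment, N m; "opening": finger opening in m.
Only numpy, scipy, OpenCV 4.12 (cv2) and the standard library are available. Lean on these libraries where they do the work, as an engineer would, in place of code of your own. Each camera call takes 0.05 s, during which the arm holds its last target.

### The job

Lay the mended border tile flat on the wooden bed of the gluing clamp, lengthwise between the two jaws, setting it down rather than dropping it, and let go. Then wind the tension wheel clockwise until it turns firmly and the needle stands in the green sector, never as far as the red, and leave it set with the tile clamped. Leave the kettle, cups, honey pot and silicone lid where they are.

Things in the scene. Friction and masses are not known exactly. Their poses are not given: they have to be found in the camera images.
- tile: The mended border tile, loose: 110 mm long (its y), 50 mm wide (x), 24 mm thick (z), about 0.28 kg; terracotta, blue glazed top with two yellow diamonds and a pale zigzag mend line across the middle. Origin at the centre of its underside, z up. Starts flat on the tiled sill (8 mm above the robot's work surface), near the robot, left or right, any yaw. Either end may face either jaw.
- clamp: Gluing clamp, fixed: cream housings on a dark base plate 352 (y) x 65 (x) x 12 mm. Origin: centre of its underside, below the bed; -x is its front, turned within 0.25 rad of facing the robot. Aluminium jaws face each other along y, 50 mm wide, tops 70 mm up. Gear housing: y -106 to -176, x -132 to 32, 70 mm high. Shaft cover from it to the wheel console: x -102 to -132, 40 mm high.
- bed (a point): Centre of the wooden bed's top, 40 mm above the clamp's origin, axes as the clamp's. The bed is 30 mm wide (x): the tile overhangs 10 mm each side, free space below down to the base plate. Resting sprung jaw's face: y = +62 mm. Moving jaw's face: y = -70 mm + 10 mm per rad of joint wheel (gap 122 to 132 mm at the start). A tile centred at y = +2 mm clears both jaws by 5 mm or more.
- dial (a point): Centre of the dial: white, face up, 68 mm across, on top of the spring housing (y 102 to 176 mm, 76 mm high) at the clamp's +y end; this point is 76 mm above the clamp's origin and 139 mm to its +y; axes as the clamp's. A black needle, 28 mm long, shows how far the sprung jaw is pushed back; green and red sectors at the edge.
- wheel (a joint): Turn of the tension wheel, rad, 0 to 4.5, growing clockwise as one faces the wheel. Starts 0 to 1.0. Drives the moving jaw 10 mm per rad. Friction about 0.15 N m; stays where it is left. Stiffens once the tile bears on the sprung jaw, to about 0.25 N m in the green. The whole job needs about 2.4 to 3.4 rad, so several grasps.
- wheel_grip (a point): On the wheel's axis, in its grip bar. Brass wheel 89 mm across on a sloping console: its axis leans 0.61 rad (35 deg) from vertical to the clamp's front. Turns with the wheel: z out of the wheel, x along the bar; winding up is negative about z. Dark wooden bar 60 long (x), 13 thick (y), 28 mm high: 7 mm above this point to 21 below (disc). About 167 mm in front of the clamp's origin, 97 above.
- needle_arm (a joint): Needle angle on the dial, rad: 0 (pointing to the clamp's front, -x) when the sprung jaw is not pressed; turns clockwise seen from above, 0.1 rad per mm that the sprung jaw is pushed back, so 1 rad per rad of wheel once the tile bears on both jaws. Green sector 0.9 to 1.5, red from 1.7. The spring gives 0.8 N per mm plus 0.8 N.
- kettle: bystander: squat aluminium kettle, 148 mm across, 138 mm high over its black bow handle, spout along its +x to 112 mm; origin at the centre of its underside. Starts at the left, toward the back.
- honey_pot: bystander: closed ceramic honey pot, amber with a white lid, 80 mm across, 95 mm high; origin at the centre of its underside. Starts near the robot, on the side where the mended tile is not.
- cup1: bystander: small green glass cup, 62 mm across the rim, 66 mm tall, open top; origin at the centre of its foot. Starts at the back, left of the middle, behind the clamp.
- cup2: bystander: small green glass cup, 62 mm across the rim, 66 mm tall, open top; origin at the centre of its foot. Starts at the right, beyond the near things.
- cup3: bystander: small green glass cup, 62 mm across the rim, 66 mm tall, open top; origin at the centre of its foot. Starts at the far right.
- silicone_lid: bystander: pink silicone lid with a steel spring clip, lying flat, 104 mm across, about 27 mm high; origin at the centre of its underside. Starts at the back, right of the middle.
Things that resemble listed ones, but are neither listed nor needed, are in the scene too. Of the things that look like the tile, the larger one is meant.

How it is judged (in metres and radians):
On the way, in this order (a step that is already met when the one before it is completed fails the run):
1. The tile lies flat on the bed, lengthwise between the jaws, let go of, with the spring not yet wound up (x of tile in the frame of bed between -0.012 and 0.012 m and z of tile in the frame of bed between -0.004 and 0.004 m and angle between tile's own z axis and vertical below 0.08 rad and angle between the y axis of tile and the y axis of bed, either way round below 0.15 rad and contact force between the fingers and tile below 0.2 N and linear speed of tile below 0.02 m/s and value of joint needle_arm below 0.3 rad), for 0.2 s.
2. The wheel is wound until the needle stands in the green (value of joint needle_arm between 0.85 and 1.55 rad), for 0.2 s.
At the end, for the whole second after the job is handed in: The tile lies flat on the bed (within 4 mm in height, 12 mm sideways of the bed's centre line, 0.15 rad of lengthwise, level to 0.08 rad), held between the jaws with the needle in the green (0.85 to 1.55 rad), everything still and released (all of step 2 and x of tile in the frame of bed between -0.012 and 0.012 m and z of tile in the frame of bed between -0.004 and 0.004 m and angle between tile's own z axis and vertical below 0.08 rad and angle between the y axis of tile and the y axis of bed, either way round below 0.15 rad and velocity of joint wheel between -0.05 and 0.05 rad/s and linear speed of tile below 0.01 m/s); the robot touches nothing.
It fails at once if the needle reaches the red (1.7 rad) (value of joint needle_arm above 1.7 rad).
It fails at once if the tile falls, free of the fingers, faster than 0.6 m/s (a drop of about 2 cm) (linear speed of tile above 0.6 m/s and contact force between the fingers and tile below 0.2 N).
It fails at once if the kettle, a cup, the honey pot or the silicone lid is shifted more than 25 mm (distance of any of kettle, honey_pot, cup1, cup2, cup3, silicone_lid from where it was at the start of the episode above 0.025 m).
It also fails if it takes over 72 s, if anything falls off the work surface, if the arm or the gripper's body presses on something with over 40 N, if the wrist force passes 120 N, or if a joint passes its speed limit or range.

## Working session

There is one attempt and no reset: what is moved stays moved. The work goes in short steps, Python scripts to look and compute and a shell command to move; the robot and the scene stay as the last step left them, time stands still between calls to the robot, and variables do not carry over. Pictures are saved under pics/ and viewed, and the job is handed in when it is done.

```bash
ls; mkdir -p pics
cat > h.py <<'E'
import numpy as np, cv2
from scipy.spatial.transform import Rotation as R
from station import env, vision, ticket, finder
def Rt(s=None):
    s=s or env.get_state()
    return R.from_euler('xyz',s['orientation'],degrees=True).as_matrix(), np.array(s['tcp_pos'])
def cam(name):
    Rm,p=Rt(); pr=vision.camera_params(name); K=np.array(pr['mtx'])
    if 'mount' in pr:
        M=np.array(pr['mount']); T=np.eye(4);T[:3,:3]=Rm;T[:3,3]=p; return K,T@M
    Rc=cv2.Rodrigues(np.array(pr['rvec'],float))[0]; t=np.array(pr['tvec'],float).ravel()
    C=np.eye(4);C[:3,:3]=Rc.T;C[:3,3]=-Rc.T@t; return K,C
def shot(name,fn):
    K,C=cam(name); img,d=vision.read_camera(name)
    cv2.imwrite('pics/'+fn+'.png',img[:,:,::-1]); np.savez('pics/'+fn+'.npz',img=img,d=d,K=K,C=C)
    return img,d,K,C
def world(d,K,C):
    v,u=np.mgrid[:d.shape[0],:d.shape[1]]
    P=np.stack([(u-K[0,2])/K[0,0]*d,(v-K[1,2])/K[1,1]*d,d],-1)
    return P@C[:3,:3].T+C[:3,3]
def proj(p,K,C):
    q=(np.asarray(p)-C[:3,3])@C[:3,:3]; return q[:2]/q[2]*[K[0,0],K[1,1]]+K[:2,2]
E
python3 - <<'E'
from h import *
s=env.get_state(); print(s)
for c in ['scene','top','wrist']: shot(c,c+'0')
for c in ['scene','top']:
  for t in ['tile','clamp','bed','dial','wheel_grip']:
    print(c,t,finder.mark_of(c,t))
E
```

```text
pics
{'clock': 0.0, 'joint_positions': array([ 6.38436863e+01,  1.77046403e+01,  9.36893733e+01, -1.70316095e-03,
        6.87372336e+01, -3.99399534e+00]), 'dq': array([-0.03238435, -0.00128663,  0.16047979, -0.08835344, -0.02370747,
       -0.0159006 ]), 'joint_torque': array([-1.08743057e-03, -4.15241504e+01, -2.76669770e+01, -1.16364308e-04,
        1.01397987e-02,  2.45859972e-06]), 'tcp_pos': array([0.23544603, 0.57807134, 0.23004682]), 'orientation': array([ -93.30174852,   89.86874321, -115.46344744]), 'contact_force': array([-0.6056849 ,  0.72846664,  0.44020938]), 'torque': array([-0.02505661,  0.01306857, -0.03305019]), 'opening': 0.08553402575380775}
scene tile [{'centre': [0.4263, -0.3453, 0.0075], 'confidence': 0.72}, {'centre': [0.254, -0.4575, 0.0005], 'confidence': 0.65}, {'centre': [0.6856, 0.361, 0.0075], 'confidence': 0.36}]
scene clamp [{'centre': [0.6035, -0.0577, 0.0089], 'confidence': 0.98}, {'centre': [0.6231, 0.0795, 0.0839], 'confidence': 0.53}]
scene bed [{'centre': [0.6068, -0.0541, 0.0456], 'confidence': 0.79}, {'centre': [0.6828, 0.3605, 0.0076], 'confidence': 0.75}]
scene dial [{'centre': [0.6224, 0.0792, 0.0871], 'confidence': 0.61}, {'centre': [0.4415, -0.0298, 0.1049], 'confidence': 0.4}]
scene wheel_grip [{'centre': [0.4401, -0.029, 0.1071], 'confidence': 0.78}]
top tile [{'centre': [0.4226, -0.3452, 0.009], 'confidence': 0.96}, {'centre': [0.2559, -0.4562, -0.0008], 'confidence': 0.85}]
top clamp [{'centre': [0.604, -0.0527, 0.0084], 'confidence': 0.97}, {'centre': [0.7059, -0.3225, 0.0099], 'confidence': 0.65}]
top bed [{'centre': [0.6031, -0.0606, 0.0457], 'confidence': 0.6}]
top dial [{'centre': [0.625, 0.079, 0.0843], 'confidence': 0.88}, {'centre': [0.7839, 0.0759, 0.0095], 'confidence': 0.7}]
top wheel_grip [{'centre': [0.4347, -0.0346, 0.0994], 'confidence': 0.89}]
```

View pics/top0.png

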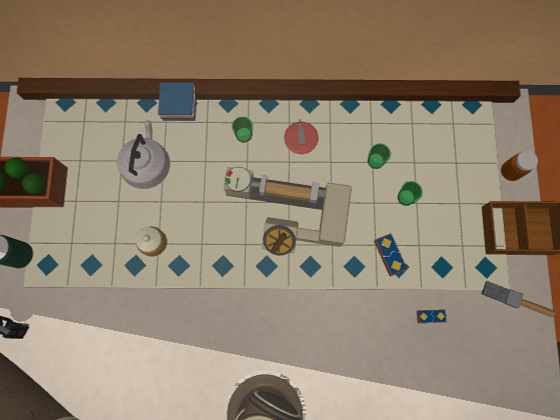

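View pics/scene0.png

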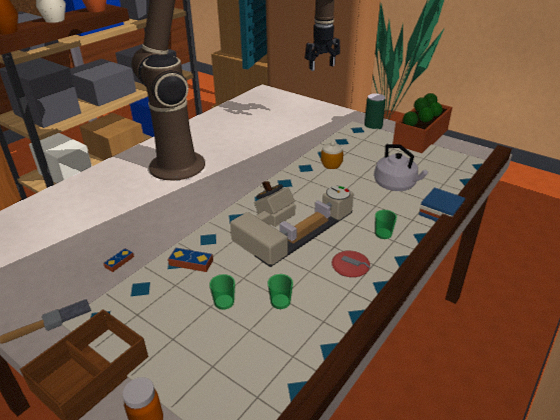

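The top view shows two tile look-alikes: the larger at (391,255) and a small one at (431,316). The clamp is at about (290,190), with its wheel at (280,240) and the dial at (238,180). Next I'll measure the geometry.

Run:
```python
from h import *
z=np.load('pics/top0.npz'); W=world(z['d'],z['K'],z['C']); img=z['img']
hsv=cv2.cvtColor(img,cv2.COLOR_RGB2HSV)
# tile: points above sill in region
m=(W[...,2]>0.022)&(W[...,2]<0.045)&(W[...,0]>0.33)&(W[...,0]<0.53)&(W[...,1]<-0.25)&(W[...,1]>-0.43)&(z['d']>0)
P=W[m]; print(len(P),np.median(P[:,2])); r=cv2.minAreaRect(P[:,:2].astype(np.float32)); print('tile',r, cv2.boxPoints(r))
# sill height
s=(np.abs(W[...,0]-0.5)<0.02)&(np.abs(W[...,1]-0.2)<0.03); print('sill',np.median(W[s][:,2]))
# clamp parts
for n,a,b,x0,x1,y0,y1 in [('clamphi',0.070,0.1,0.5,0.75,-0.3,0.2),('bed',0.04,0.06,0.55,0.7,-0.13,0.03),('wheel',0.09,0.15,0.3,0.52,-0.2,0.1)]:
    m=(W[...,2]>a)&(W[...,2]<b)&(W[...,0]>x0)&(W[...,0]<x1)&(W[...,1]>y0)&(W[...,1]<y1)
    P=W[m]; print(n,len(P),P.mean(0),P.min(0),P.max(0),cv2.minAreaRect(P[:,:2].astype(np.float32)))
big=cv2.resize(img[150:290,210:430],None,fx=3.6,fy=3.6,interpolation=cv2.INTER_CUBIC)
cv2.imwrite('pics/top0c.png',big[:,:,::-1])
```

```text
726 0.03197957599485335
tile ((0.4239707589149475, -0.3486955463886261), (0.10990502685308456, 0.05155990645289421), 22.033586502075195) [[ 0.3633604  -0.3454139 ]
 [ 0.38270313 -0.39320806]
 [ 0.4845811  -0.3519772 ]
 [ 0.4652384  -0.30418304]]
sill 0.007985023606725483
clamphi 1957 [ 0.58132932 -0.08750645  0.08011506] [ 0.50018327 -0.29969617  0.07001923] [0.72392192 0.11722327 0.09595306] ((0.5873075723648071, -0.10287386178970337), (0.2076319456100464, 0.4298191964626312), 9.133760452270508)
bed 509 [ 0.60120506 -0.05992541  0.04784752] [ 0.56616726 -0.1280626   0.04006412] [0.63339008 0.02664141 0.05881568] ((0.601597011089325, -0.05299645662307739), (0.15931977331638336, 0.04666895046830177), 81.0602798461914)
wheel 576 [ 0.46596974 -0.03852952  0.10180061] [ 0.41228283 -0.08469677  0.09014833] [0.50019575 0.00392647 0.12842004] ((0.45370373129844666, -0.036807797849178314), (0.08790159225463867, 0.08593330532312393), 81.25086975097656)
```

View pics/top0c.png

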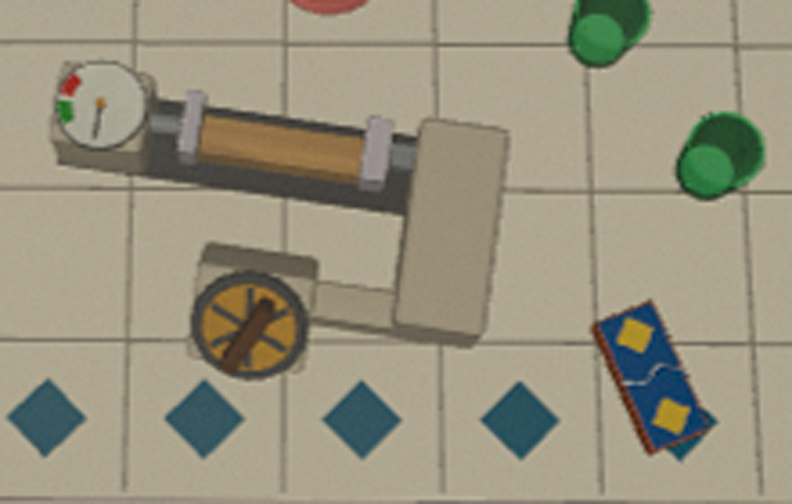

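```bash
cat >> h.py <<'E'
def goal(p,yaw):
    """print shift/turn from present pose to TCP p with tool y along yaw deg (mod 180)"""
    s=env.get_state(); Rm,t=Rt(s); d=Rm.T@(np.array(p)-t)
    cy=np.degrees(np.arctan2(Rm[1,1],Rm[0,1])); dy=(yaw-cy+90)%180-90
    print('tcp',t.round(4),'ytool',round(cy,2),'j',np.round(s['joint_positions'],1),'t',round(s['clock'],2),'open',round(s['opening'],4))
    print(' shift',d.round(4),'turn rad',round(-np.radians(dy),3),'(deg',round(-dy,1),')')
    print(' tool axes z->world',Rm[:,2].round(3))
E
python3 - <<'E'
from h import *
goal([0.424,-0.348,0.13],112)
E
```

```text
tcp [0.2358 0.5789 0.2313] ytool 67.84 j [63.8 17.6 93.6  0.  68.7 -4. ] t 0.65 open 0.0853
 shift [ 0.1012 -0.7874  0.5239] turn rad -0.771 (deg -44.2 )
 tool axes z->world [ 0.926 -0.377 -0.   ]
```

```bash
python3 -m jog '[[1,0,-0.045,0.03,0.14],[1,0,-0.09,0.06,0.28],[1,0,-0.135,0.09,0.42],[1,0,-0.18,0.12,0.56],[1,0,-0.225,0.15,0.7],[1,0,-0.27,0.18,0.84],[1,0,-0.315,0.21,0.98],[1,0,-0.36,0.24,1.12],[1,0,-0.405,0.27,1.26],[1,0,-0.45,0.3,1.4],[1,0,-0.495,0.33,1.54],[1,0,-0.54,0.36,1.68],[1,0,-0.585,0.39,1.82],[1,0,-0.63,0.42,1.96],[1,0,-0.675,0.45,2.1],[1,0,-0.72,0.48,2.24],[1,0.02,-0.755,0.505,2.37],[1,0.06,-0.787,0.524,2.37],[1,0.1,-0.787,0.524,2.37],[1,0.1,-0.787,0.524,2.37]]' 40
python3 - <<'E'
from h import *
shot('wrist','w1'); print(finder.mark_of('wrist','tile'))
z=np.load('pics/w1.npz'); W=world(z['d'],z['K'],z['C'])
m=(W[...,2]>0.024)&(W[...,2]<0.045)&(z['d']>0)&(np.hypot(W[...,0]-.424,W[...,1]+.348)<.09)
P=W[m]; print(len(P),np.median(P[:,2]),cv2.minAreaRect(P[:,:2].astype(np.float32)))
goal([0.424,-0.348,0.011],112)
E
```

```text
clock: 3.15
tcp_pos: [0.4215, -0.3456, 0.1276]
orientation: [-66.8, 89.5, 135.2]
contact_force: [0.2, 0.5, -1.0]
opening: 0.0852
[{'centre': [0.2575, -0.4551, -0.0038], 'confidence': 0.76}, {'centre': [0.4241, -0.3457, 0.006], 'confidence': 0.56}]
11095 0.0313999219780394 ((0.42594096064567566, -0.3470802903175354), (0.10957911610603333, 0.05013817176222801), 21.927154541015625)
tcp [ 0.4244 -0.3476  0.1319] ytool -67.94 j [-43.9  16.1 108.4   0.   55.5  24.1] t 3.25 open 0.0856
 shift [0.1209 0.0002 0.0005] turn rad 0.001 (deg 0.1 )
 tool axes z->world [-0.927 -0.376 -0.   ]
```

View pics/w1.png

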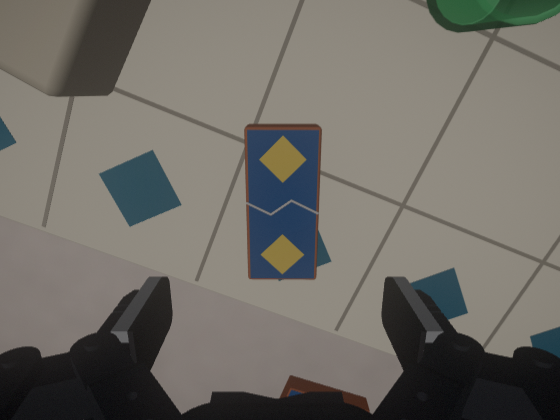

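The wrist view shows the mended tile centred between the fingers, with its mend line at (283,207). I'll descend and grip it.

```bash
python3 -m jog '[[1,0.04,0,-0.001,0],[1,0.08,0,-0.0015,0],[1,0.105,0,-0.0015,0],[1,0.12,0,-0.0015,0],[1,0.121,0,-0.0015,0],[0.5,0.121,0,-0.0015,0],[0.3,0.121,0,-0.0015,0],[0.3,0.121,0,-0.0015,0],[0.3,0.121,0,-0.0015,0],[0.3,0.121,0,-0.0015,0]]' 50
python3 - <<'E'
from h import *
goal([0.424,-0.348,0.15],112)
E
```

```text
clock: 4.5
tcp_pos: [0.4269, -0.348, 0.0125]
orientation: [118.7, 89.8, -39.2]
contact_force: [-0.1, -0.0, 5.9]
opening: 0.0487
tcp [ 0.4269 -0.348   0.0125] ytool -67.94 j [-43.7  27.2 110.4   0.   42.3  24.2] t 4.5 open 0.0487
 shift [-0.1375 -0.0008  0.0025] turn rad 0.001 (deg 0.1 )
 tool axes z->world [-0.927 -0.376 -0.001]
```

```bash
python3 -m jog '[[0.3,-0.04,0,0,0],[0.3,-0.08,0,0,0],[0.3,-0.12,0,0,0],[0.3,-0.15,-0.01,-0.013,-0.05],[0.3,-0.15,-0.034,-0.045,-0.2],[0.3,-0.15,-0.068,-0.09,-0.35],[0.3,-0.15,-0.102,-0.136,-0.5],[0.3,-0.15,-0.136,-0.181,-0.65],[0.3,-0.15,-0.17,-0.226,-0.8],[0.3,-0.15,-0.194,-0.258,-0.93],[0.3,-0.15,-0.205,-0.2725,-1.03],[0.3,-0.15,-0.205,-0.2725,-1.03],[0.3,-0.15,-0.205,-0.2725,-1.03]]'
python3 - <<'E'
from h import *
shot('top','t2'); shot('wrist','w2'); 
goal([0.6025,-0.056,0.06],-9)
for n in ['w2']:
  z=np.load('pics/%s.npz'%n); W=world(z['d'],z['K'],z['C'])
  ok=z['d']>0
  def reg(nm,a,b,x0,x1,y0,y1):
    m=ok&(W[...,2]>a)&(W[...,2]<b)&(W[...,0]>x0)&(W[...,0]<x1)&(W[...,1]>y0)&(W[...,1]<y1)
    P=W[m]
    if len(P)<5: print(nm,'none');return
    print(nm,len(P),P.mean(0).round(4),np.round(cv2.minAreaRect(P[:,:2].astype(np.float32))[0],4),cv2.minAreaRect(P[:,:2].astype(np.float32))[1:])
  reg('dialtop',0.080,0.092,0.55,0.72,0.03,0.16)
  reg('jaws',0.070,0.080,0.5,0.72,-0.15,0.03)
E
```

```text
clock: 6.12
tcp_pos: [0.6011, -0.056, 0.1617]
orientation: [19.2, 89.9, -79.8]
contact_force: [-0.1, -0.8, -2.7]
opening: 0.0488
tcp [ 0.6013 -0.0565  0.162 ] ytool -9.06 j [-9.4 19.5 99.8 -0.1 60.6 -0.3] t 6.22 open 0.0486
 shift [ 0.102   0.0009 -0.0009] turn rad -0.001 (deg -0.1 )
 tool axes z->world [-0.157 -0.988  0.002]
dialtop 5349 [0.6208 0.0561 0.0852] [0.6205 0.0557] ((0.02305092290043831, 0.06583713740110397), 80.89866638183594)
jaws 4061 [ 0.5597 -0.0131  0.076 ] [ 0.5519 -0.0083] ((0.17075678706169128, 0.07619119435548782), 32.94198989868164)
```

View pics/w2.png

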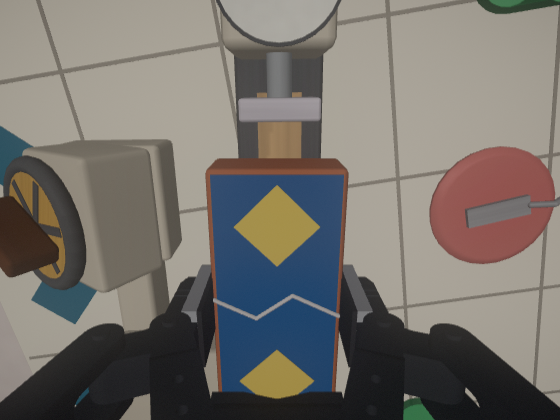

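View pics/t2.png

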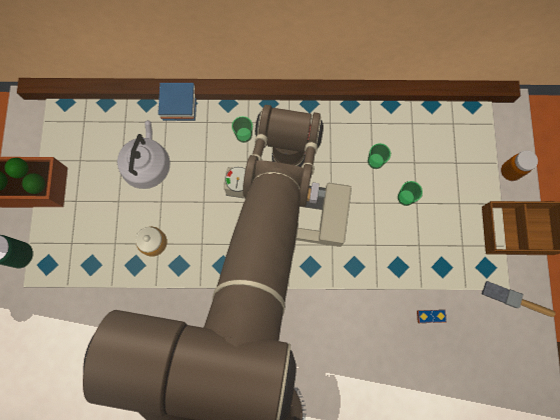

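The wrist view shows the tile in the grip, the sprung jaw at (280,110), and bed wood at (280,140). I'll measure the jaw face and the tile end.

Run:
```python
from h import *
z=np.load('pics/w2.npz'); W=world(z['d'],z['K'],z['C']); a=np.radians(-9.05)
O=np.array([0.602,-0.058]); ex=np.array([np.cos(a),np.sin(a)]); ey=np.array([-np.sin(a),np.cos(a)])
Q=np.stack([(W[...,:2]-O)@ex,(W[...,:2]-O)@ey,W[...,2]],-1)
j=Q[97:126,230:330]; m=(j[...,2]>0.073)&(j[...,2]<0.082); P=j[m]
print('jaw',len(P),np.percentile(P,[1,50,99],axis=0).round(4)); print(cv2.minAreaRect(P[:,:2].astype(np.float32)))
w=Q[128:155,240:320]; m=(w[...,2]>0.044)&(w[...,2]<0.052); P=w[m]; print('wood',len(P),np.percentile(P,[1,50,99],axis=0).round(4))
t=Q[150:380,200:360]; m=(t[...,2]>0.15); P=t[m]; print('tile',len(P),np.percentile(P,[1,50,99],axis=0).round(4)); print(cv2.minAreaRect(P[:,:2].astype(np.float32)))
d=Q[0:45,210:350]; m=(d[...,2]>0.08); P=d[m]; print('dial',np.percentile(P,[1,50,99],axis=0).round(4))
```

```text
jaw 1973 [[-0.0228  0.0633  0.0749]
 [ 0.0012  0.0704  0.0771]
 [ 0.0256  0.0773  0.0787]]
((0.0012541860342025757, 0.07015198469161987), (0.049642011523246765, 0.014027015306055546), 1.0508806705474854)
wood 1159 [[-0.0131  0.0386  0.0455]
 [ 0.0015  0.0477  0.0472]
 [ 0.0162  0.0566  0.0488]]
tile 32283 [[-0.0259 -0.0321  0.1644]
 [ 0.      0.0159  0.1808]
 [ 0.0265  0.0553  0.2337]]
((0.0006441101431846619, 0.022550590336322784), (0.1145915761590004, 0.06453077495098114), 89.83157348632812)
dial [[-0.0299  0.1053  0.0808]
 [ 0.0006  0.1162  0.0859]
 [ 0.0315  0.1264  0.0879]]
```

```bash
python3 -m jog '[[0.3,0.03,0.001,-0.001,0],[0.3,0.065,0.0015,-0.002,0],[0.3,0.09,0.0015,-0.002,0],[0.3,0.1,0.0015,-0.002,0],[0.3,0.104,0.0015,-0.002,0],[0.3,0.106,0.0015,-0.002,0],[0.3,0.106,0.0015,-0.002,0]]'
python3 - <<'E'
from h import *
goal([0.6025,-0.055,0.0525],-9); print(env.get_state()['contact_force'])
E
```

```text
clock: 7.1
tcp_pos: [0.6041, -0.0552, 0.057]
orientation: [61.9, 89.8, -37.1]
contact_force: [0.8, 0.7, -3.0]
opening: 0.0488
tcp [ 0.6041 -0.0552  0.057 ] ytool -9.06 j [-9.300e+00  2.780e+01  1.023e+02 -1.000e-01  4.980e+01 -1.000e-01] t 7.1 open 0.0488
 shift [ 0.0045 -0.0016  0.0001] turn rad -0.001 (deg -0.1 )
 tool axes z->world [-0.157 -0.988  0.002]
[ 0.76771286  0.66998782 -3.04755752]
```

```bash
python3 -m jog '[[0.3,0.001,0,0,0],[0.3,0.002,0,0,0],[0.3,0.003,0,0,0],[0.3,0.003,0,0,0]]'; python3 -m jog '[[0.3,0.001,0,0,0],[0.3,0.0015,0,0,0],[0.3,0.0015,0,0,0]]'
```

```text
clock: 7.6
tcp_pos: [0.6039, -0.0551, 0.0539]
orientation: [58.5, 89.8, -40.6]
contact_force: [-0.2, -0.4, -3.7]
opening: 0.049
clock: 7.98
tcp_pos: [0.6039, -0.0551, 0.0525]
orientation: [58.1, 89.8, -41.0]
contact_force: [-0.4, 0.4, -1.6]
opening: 0.0486
```

```bash
python3 -m jog '[[0.3,0.0005,0,0,0],[0.3,0.001,0,0,0],[0.3,0.001,0,0,0]]'
```

```text
clock: 8.35
tcp_pos: [0.6039, -0.0551, 0.0525]
orientation: [53.0, 89.8, -46.1]
contact_force: [-3.0, -0.4, 4.4]
opening: 0.049
```

Contact is made: height stays at 52.5 mm while force rises. I'll release gently and retreat straight up.

```bash
python3 -m jog '[[0.62,0,0,0,0],[0.66,0,0,0,0],[0.75,0,0,0,0],[0.9,0,0,0,0],[0.9,0,0,0,0],[0.9,-0.02,0,0,0],[0.9,-0.05,0,0,0],[0.9,-0.09,0,0,0],[0.9,-0.12,0,0,0],[0.9,-0.15,0,0,0],[0.9,-0.17,0,0,0],[0.9,-0.17,0,0,0]]'
python3 - <<'E'
from h import *
shot('wrist','w3'); shot('scene','s3')
z=np.load('pics/w3.npz'); W=world(z['d'],z['K'],z['C']); a=np.radians(-9.05)
O=np.array([0.602,-0.058]); ex=np.array([np.cos(a),np.sin(a)]); ey=np.array([-np.sin(a),np.cos(a)])
Q=np.stack([(W[...,:2]-O)@ex,(W[...,:2]-O)@ey,W[...,2]],-1)
m=(z['d']>0)&(Q[...,2]>0.066)&(Q[...,2]<0.0742)&(abs(Q[...,0])<0.035)&(Q[...,1]>-0.06)&(Q[...,1]<0.061)
P=Q[m];print(len(P),np.percentile(P,[1,50,99],axis=0).round(4)); print(cv2.minAreaRect(P[:,:2].astype(np.float32)))
goal([0.6,-0.05,0.2],-9)
print(finder.mark_of('wrist','wheel_grip'),finder.mark_of('wrist','clamp'),finder.mark_of('wrist','tile'))
E
```

```text
clock: 9.85
tcp_pos: [0.6051, -0.055, 0.2253]
orientation: [77.0, 89.6, -22.1]
contact_force: [0.8, 0.2, 0.5]
opening: 0.0767
7517 [[-0.0222 -0.0506  0.0689]
 [ 0.0023  0.0074  0.0714]
 [ 0.0266  0.0565  0.0731]]
((0.002181524410843849, 0.002453077584505081), (0.10946965217590332, 0.05005330964922905), 89.9003677368164)
tcp [ 0.603  -0.0547  0.2219] ytool -9.06 j [-9.2 16.  96.9 -0.1 67.  -0.2] t 9.95 open 0.0768
 shift [ 0.0219 -0.0037 -0.0042] turn rad -0.001 (deg -0.1 )
 tool axes z->world [-0.157 -0.988  0.002]
[{'centre': [0.4388, -0.0348, 0.1006], 'confidence': 0.72}] [] [{'centre': [0.6037, -0.0543, 0.0451], 'confidence': 0.81}]
```

View pics/w3.png

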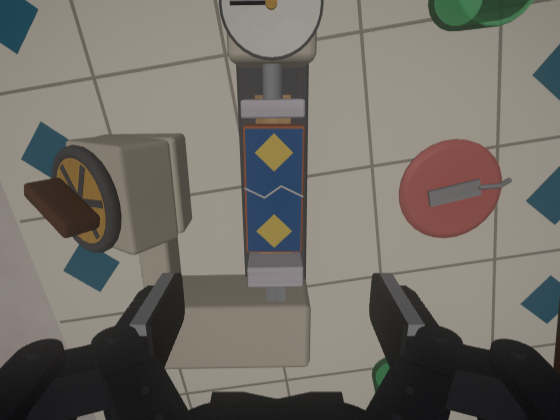

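View pics/s3.png

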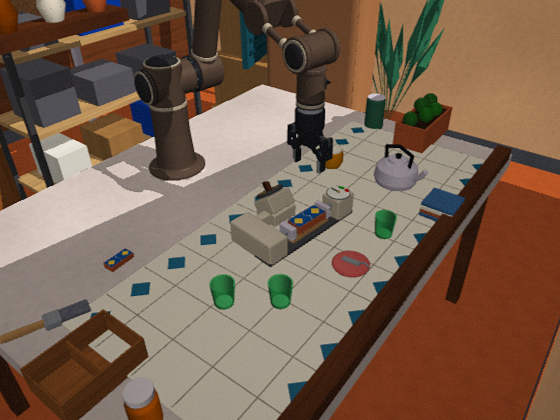

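The wrist view shows the tile between the jaws and the needle at zero, pointing to the clamp's front. Next is the wheel bar's direction.

```bash
cat >> h.py <<'E'
a=np.radians(-9.05)
ex=np.array([np.cos(a),np.sin(a),0]); ey=np.array([-np.sin(a),np.cos(a),0]); ez=np.array([0,0,1.])
OC=np.array([0.602,-0.058,0.008])+0.0015*ex+0.0012*ey
n=np.cos(.61)*ez-np.sin(.61)*ex; b=np.cos(.61)*ex+np.sin(.61)*ez  # b uphill(back), ey left ; n out
def bar(fn,G=None):
    z=np.load('pics/%s.npz'%fn); W=world(z['d'],z['K'],z['C']); 
    G=OC-0.167*ex+0.097*ez if G is None else G
    D=W-G; h=D@n; u=D@b; v=D@ey; r=np.hypot(u,v)
    disc=(z['d']>0)&(r<0.043)&(abs(h+0.021)<0.006)
    top=(z['d']>0)&(r<0.034)&(h>0.002)&(h<0.012)
    for nm,m in (('disc',disc),('top',top)):
        if m.sum()<6: print(nm,m.sum());continue
        q=np.stack([u[m],v[m]],1).astype(np.float32); rc=cv2.minAreaRect(q)
        c=q-q.mean(0); w,V=np.linalg.eigh(c.T@c); d=V[:,1]
        print(nm,m.sum(),'h',np.median(h[m]).round(4),'ctr(b,ey)',np.round(rc[0],4),'size',np.round(rc[1],4),'dir deg (from ey toward b)',np.degrees(np.arctan2(d[0],d[1])).round(1)%180)
E
python3 - <<'E'
from h import *
print(OC-0.167*ex+0.097*ez)
bar('w3');bar('top0')
E
```

```text
[ 0.43874899 -0.0307824   0.105     ]
disc 3691 h -0.022 ctr(b,ey) [0.0057 0.0018] size [0.074  0.0852] dir deg (from ey toward b) 152.8
top 775 h 0.005 ctr(b,ey) [ 0.0009 -0.0014] size [0.0132 0.0599] dir deg (from ey toward b) 115.5
disc 550 h -0.0209 ctr(b,ey) [ 0.0007 -0.0006] size [0.0839 0.0818] dir deg (from ey toward b) 27.6
top 97 h 0.0061 ctr(b,ey) [ 0.0001 -0.0038] size [0.0128 0.061 ] dir deg (from ey toward b) 114.4
```

Run:
```python
from h import *
goal([0.4389,-0.0328,0.165],51.4)
```

```text
tcp [ 0.6024 -0.0546  0.2206] ytool -9.06 j [-9.3 16.1 96.9 -0.1 67.  -0.1] t 10.1 open 0.0765
 shift [ 0.0558 -0.1648  0.0041] turn rad -1.055 (deg -60.5 )
 tool axes z->world [-0.157 -0.988  0.002]
```

```bash
python3 -m jog '[[0.7,0,-0.03,0,-0.15],[0.55,0,-0.06,0.001,-0.3],[0.5,0,-0.09,0.002,-0.45],[0.5,0,-0.12,0.003,-0.6],[0.5,0,-0.145,0.004,-0.75],[0.5,0.02,-0.16,0.004,-0.9],[0.5,0.045,-0.165,0.004,-1.055],[0.5,0.055,-0.165,0.004,-1.055],[0.5,0.055,-0.165,0.004,-1.055]]'
python3 - <<'E'
from h import *
shot('wrist','w4'); bar('w4'); goal([0.4389,-0.0328,0.097],51.4)
E
```

```text
clock: 11.22
tcp_pos: [0.4382, -0.0326, 0.1648]
orientation: [-124.5, 89.8, -163.3]
contact_force: [0.2, -0.7, 0.4]
opening: 0.0426
disc 9930 h -0.0217 ctr(b,ey) [-0.0005 -0.0005] size [0.0844 0.0851] dir deg (from ey toward b) 6.0
top 2158 h 0.0055 ctr(b,ey) [-0.0001 -0.0018] size [0.0129 0.0597] dir deg (from ey toward b) 114.6
tcp [ 0.4391 -0.0327  0.1657] ytool 51.29 j [-9.900e+00  1.600e+00  1.208e+02 -1.000e-01  5.770e+01 -6.110e+01] t 11.28 open 0.0423
 shift [ 0.0687 -0.     -0.0001] turn rad -0.002 (deg -0.1 )
 tool axes z->world [ 0.78  -0.625 -0.   ]
```

View pics/w4.png

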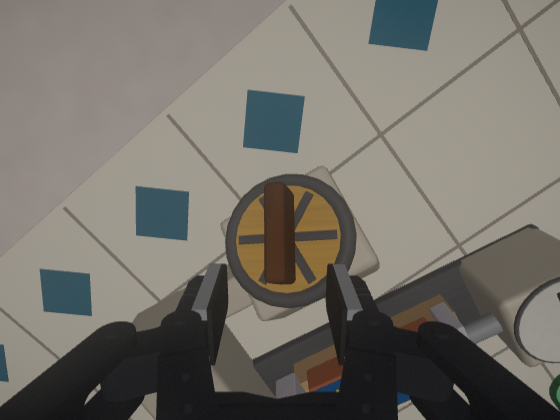

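The bar at (280,233) is centred between the fingers. I'll descend and grip it.

```bash
python3 -m jog '[[0.5,0.03,0,0,0],[0.5,0.055,0,0,0],[0.5,0.067,0,0,0],[0.5,0.067,0,0,0],[0.2,0.067,0,0,0],[0.1,0.067,0,0,0],[0.1,0.067,0,0,0],[0.1,0.067,0,0,0],[0.1,0.067,0,0,0]]' 30
python3 - <<'E'
from h import *
goal([0.4389,-0.0328,0.097],51.4)
E
```

```text
clock: 12.4
tcp_pos: [0.4397, -0.0337, 0.0999]
orientation: [-57.4, 89.8, -96.1]
contact_force: [-2.9, -4.3, 7.1]
opening: 0.0155
tcp [ 0.4397 -0.0337  0.0999] ytool 51.35 j [ -9.9   8.  123.2  -0.3  48.8 -61.1] t 12.4 open 0.0155
 shift [ 0.0029  0.0003 -0.0012] turn rad -0.001 (deg -0.0 )
 tool axes z->world [ 0.781 -0.625  0.002]
```

```bash
python3 -m jog '[[0.1,0,0,0,0.1],[0.1,0,0,0,0.2],[0.1,0,0,0,0.3],[0.1,0,0,0,0.4],[0.1,0,0,0,0.5],[0.1,0,0,0,0.6],[0.1,0,0,0,0.6]]'
python3 - <<'E'
from h import *
s=env.get_state();print(s['torque'],s['contact_force'])
shot('scene','s5'); goal([0.4389,-0.0328,0.097],51.4)
i=cv2.imread('pics/s5.png')[140:280,200:380]; cv2.imwrite('pics/s5c.png',cv2.resize(i,None,fx=4,fy=4,interpolation=cv2.INTER_CUBIC))
E
```

```text
clock: 13.28
tcp_pos: [0.4387, -0.033, 0.101]
orientation: [-71.7, 89.8, -144.7]
contact_force: [-7.1, 0.0, 10.8]
opening: 0.0153
[0.48888986 0.59765045 0.27077224] [-7.11420508  0.04899884 10.75098831]
tcp [ 0.4387 -0.0331  0.101 ] ytool 17.01 j [ -9.9   7.8 123.2  -0.2  49.1 -26.8] t 13.32 open 0.0153
 shift [ 0.004   0.0003 -0.0002] turn rad -0.6 (deg -34.4 )
 tool axes z->world [ 0.292 -0.956  0.001]
```

View pics/s5c.png

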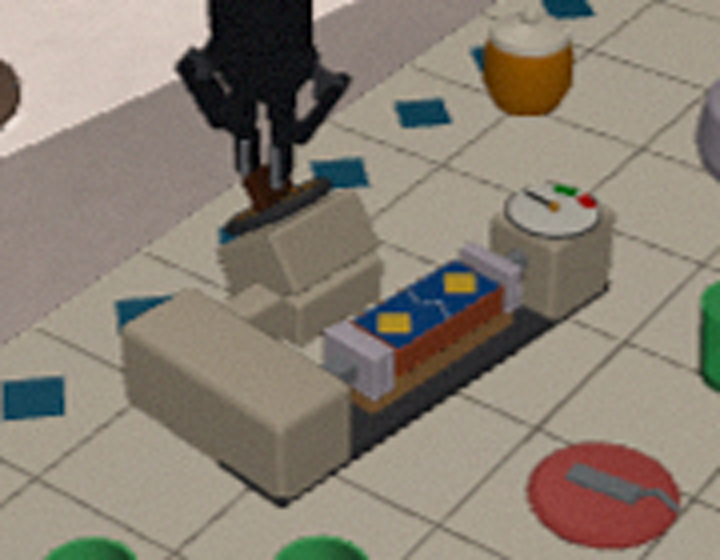

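The scene view shows the gripper on the bar, the moving jaw reaching the tile, and the needle at zero. I'll continue winding.

```bash
python3 -m jog '[[0.1,0.002,0,0,0.1],[0.1,0.002,0,0,0.2],[0.1,0.002,0,0,0.3],[0.1,0.002,0,0,0.4],[0.1,0.002,0,0,0.5],[0.1,0.002,0,0,0.5]]'
python3 - <<'E'
from h import *
s=env.get_state();print(s['torque'],s['contact_force'])
shot('scene','s6'); goal([0.4389,-0.0328,0.097],51.4)
i=cv2.imread('pics/s6.png')[140:280,200:380]; cv2.imwrite('pics/s6c.png',cv2.resize(i,None,fx=4,fy=4,interpolation=cv2.INTER_CUBIC))
E
```

```text
clock: 14.08
tcp_pos: [0.4384, -0.0335, 0.1023]
orientation: [-48.2, 89.7, -149.8]
contact_force: [-12.0, -1.3, 25.6]
opening: 0.0152
[-0.20894343  1.58384249  0.1795092 ] [-11.98907525  -1.25729724  25.60231375]
tcp [ 0.4384 -0.0335  0.1023] ytool -11.58 j [ -9.9   7.7 123.1  -0.3  49.4   1.9] t 14.12 open 0.0151
 shift [ 0.0053  0.0004 -0.0008] turn rad -1.099 (deg -63.0 )
 tool axes z->world [-0.201 -0.98   0.004]
```

View pics/s6c.png

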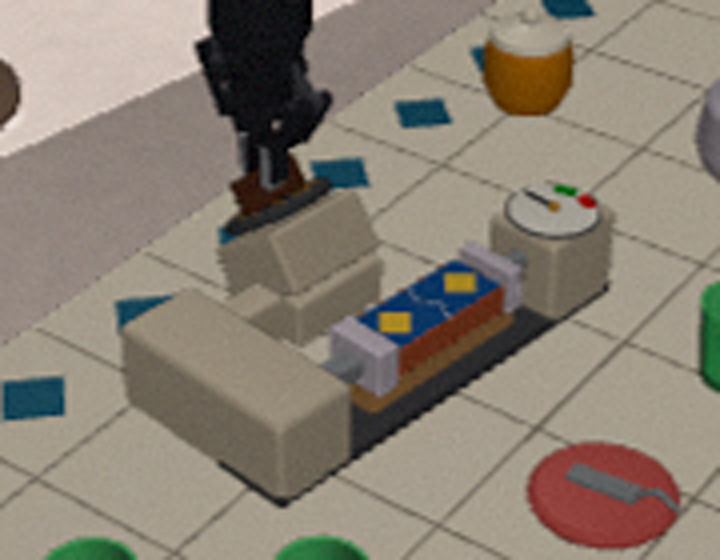

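The scene view shows the jaw now at the tile and the needle still near zero. Continuing.

```bash
python3 -m jog '[[0.1,0,0,0,0.1],[0.1,0,0,0,0.2],[0.1,0,0,0,0.3],[0.1,0,0,0,0.4],[0.1,0,0,0,0.5],[0.1,0,0,0,0.5]]'
python3 - <<'E'
from h import *
s=env.get_state();print(s['torque'],s['contact_force'])
shot('scene','s7'); goal([0.4389,-0.0328,0.097],51.4)
i=cv2.imread('pics/s7.png')[140:280,200:380]; cv2.imwrite('pics/s7c.png',cv2.resize(i,None,fx=4,fy=4,interpolation=cv2.INTER_CUBIC))
E
```

```text
clock: 14.88
tcp_pos: [0.4366, -0.0337, 0.1043]
orientation: [-31.2, 89.4, -161.4]
contact_force: [-11.4, -2.6, 20.3]
opening: 0.0149
[-0.34226093  1.68221719  0.19697974] [-11.38985631  -2.63726595  20.26037349]
tcp [ 0.4366 -0.0338  0.1043] ytool -40.17 j [ -9.9   7.5 123.1  -0.4  49.9  30.5] t 14.93 open 0.0146
 shift [ 0.0073  0.0012 -0.0023] turn rad 1.543 (deg 88.4 )
 tool axes z->world [-0.645 -0.764  0.009]
```

View pics/s7c.png

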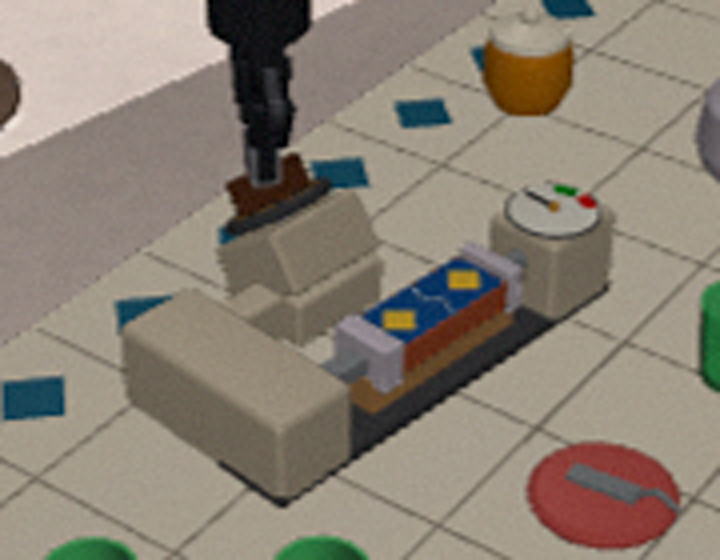

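The needle still reads zero, the tile is being pushed, and the grip has crept upward. I'll regrasp lower before continuing.

```bash
python3 -m jog '[[0.5,0,0,0,0],[0.5,0,0,0,0],[0.5,0.003,0.001,-0.002,0],[0.5,0.0075,0.001,-0.0025,0],[0.5,0.0075,0.001,-0.0025,0],[0.2,0.0075,0.001,-0.0025,0],[0.1,0.0075,0.001,-0.0025,0],[0.1,0.0075,0.001,-0.0025,0],[0.1,0.0075,0.001,-0.0025,0]]'
python3 -m jog '[[0.1,0,0,0,0.1],[0.1,0,0,0,0.2],[0.1,0,0,0,0.3],[0.1,0,0,0,0.4],[0.1,0,0,0,0.4]]'
python3 - <<'E'
from h import *
s=env.get_state();print(s['torque'],s['contact_force'])
shot('scene','s8'); goal([0.4389,-0.0328,0.097],51.4)
i=cv2.imread('pics/s8.png')[140:280,200:380]; cv2.imwrite('pics/s8c.png',cv2.resize(i,None,fx=4,fy=4,interpolation=cv2.INTER_CUBIC))
E
```

```text
clock: 16.05
tcp_pos: [0.4396, -0.033, 0.0969]
orientation: [-21.5, 89.5, -151.7]
contact_force: [1.1, -2.1, 2.6]
opening: 0.0195
clock: 16.68
tcp_pos: [0.438, -0.0332, 0.0986]
orientation: [-6.8, 89.2, -159.8]
contact_force: [-7.3, -3.2, 14.0]
opening: 0.0163
[-0.71856871  0.92508965 -0.00263943] [-7.26844243 -3.15022616 13.95230525]
tcp [ 0.438  -0.0333  0.0986] ytool -63.02 j [ -9.7   8.4 123.   -0.5  49.3  53.6] t 16.73 open 0.0165
 shift [ 0.0016 -0.     -0.001 ] turn rad 1.145 (deg 65.6 )
 tool axes z->world [-0.891 -0.454  0.014]
```

View pics/s8c.png

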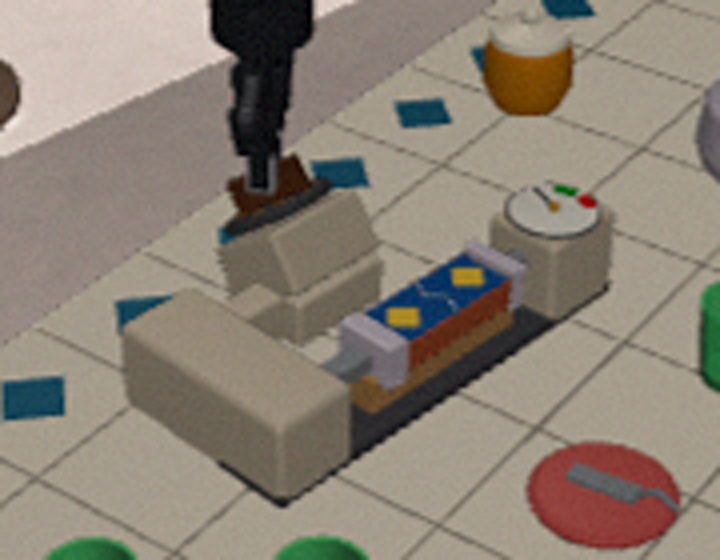

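The needle has begun to move. I'll rectify the dial to measure its angle.

```bash
cat >> h.py <<'E'
def dial(fn):
    z=np.load('pics/%s.npz'%fn); c=OC+0.139*ey+0.077*ez
    L=0.04; src=[];S=400
    for sx,sy in ((1,1),(1,-1),(-1,-1),(-1,1)): src.append(proj(c+sx*L*ex+sy*L*ey,z['K'],z['C']))
    H=cv2.getPerspectiveTransform(np.float32(src),np.float32([[0,0],[S,0],[S,S],[0,S]])) # up=+x, left=+y
    o=cv2.warpPerspective(z['img'],H,(S,S),flags=cv2.INTER_CUBIC); cv2.imwrite('pics/%sd.png'%fn,o[:,:,::-1])
    g=o.max(2).astype(float); 
    # dial centre: from bright disc
    m=((o.min(2)>130)).astype(np.uint8); cn=max(cv2.findContours(m,0,2)[0],key=cv2.contourArea); (cx,cy),r=cv2.minEnclosingCircle(cn)
    print('disc',round(cx),round(cy),round(r))
    best=[]
    for t in np.arange(-0.3,2.2,0.02):
        d=np.array([-np.sin(t),np.cos(t)]) # front (-x)=down; clockwise from above: down->left
        rr=np.linspace(40,125,40)
        best.append((g[(cy+d[1]*rr).astype(int),(cx+d[0]*rr).astype(int)].mean(),t))
    best.sort(); print('needle',[(round(x),round(t,2)) for x,t in best[:3]])
E
python3 -c "
from h import *
dial('s3');dial('s7');dial('s8')"
cp pics/s8d.png pics/s8d_v.png
```

```text
disc 168 258 219
needle [(76, np.float64(-0.22)), (76, np.float64(-0.24)), (77, np.float64(-0.2))]
disc 165 256 218
needle [(75, np.float64(-0.26)), (75, np.float64(-0.24)), (76, np.float64(-0.28))]
disc 166 256 218
needle [(93, np.float64(0.2)), (93, np.float64(0.22)), (93, np.float64(0.18))]
```

View pics/s8d.png

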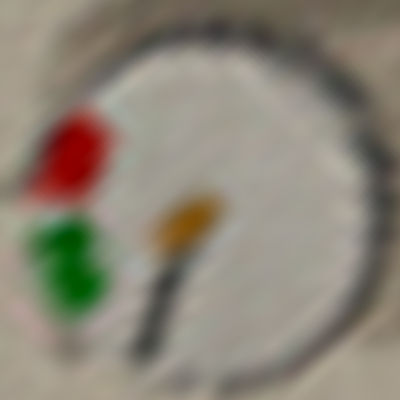

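```bash
sed -i "s/    print('disc',.*/    cx,cy=186,223/" h.py; python3 -c "
from h import *
dial('s3');dial('s7');dial('s8')"
```

```text
needle [(52, np.float64(-0.02)), (52, np.float64(0.0)), (53, np.float64(-0.04))]
needle [(50, np.float64(-0.02)), (50, np.float64(0.0)), (51, np.float64(-0.04))]
needle [(77, np.float64(0.3)), (77, np.float64(0.32)), (78, np.float64(0.28))]
```

The needle reads about 0.31 rad, against a target of about 1.2. Winding 0.5 more.

```bash
python3 -m jog '[[0.1,0,0,0,0.1],[0.1,0,0,0,0.2],[0.1,0,0,0,0.3],[0.1,0,0,0,0.4],[0.1,0,0,0,0.5],[0.1,0,0,0,0.5]]'
python3 - <<'E'
from h import *
s=env.get_state();print(s['torque'],s['contact_force'])
shot('scene','s9'); dial('s9');goal([0.4389,-0.0328,0.097],51.4)
E
```

```text
clock: 17.48
tcp_pos: [0.4365, -0.0329, 0.0991]
orientation: [15.6, 89.0, -166.1]
contact_force: [-3.0, 0.1, 7.2]
opening: 0.0127
[-0.49108264  0.38768116 -0.06560513] [-2.96554003  0.06231345  7.16918702]
needle [(82, np.float64(0.82)), (82, np.float64(0.8)), (83, np.float64(0.84))]
tcp [ 0.4365 -0.0329  0.0991] ytool -91.69 j [ -9.7   8.3 123.   -0.5  49.6  82.3] t 17.52 open 0.0125
 shift [ 0.0021 -0.0002 -0.0025] turn rad 0.644 (deg 36.9 )
 tool axes z->world [-0.999  0.03   0.017]
```

View pics/s9d.png

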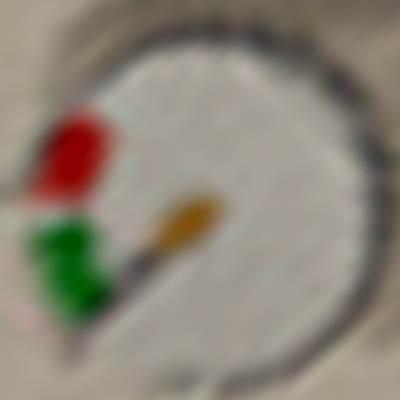

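Needle at about 0.82 rad, at the edge of green. I'll add 0.4.

```bash
python3 -m jog '[[0.1,0,0,0,0.1],[0.1,0,0,0,0.2],[0.1,0,0,0,0.3],[0.1,0,0,0,0.38],[0.1,0,0,0,0.38]]'
python3 - <<'E'
from h import *
s=env.get_state();print(s['torque'],s['contact_force'])
shot('scene','s10'); dial('s10');goal([0.4389,-0.0328,0.097],51.4)
E
```

```text
clock: 18.15
tcp_pos: [0.4359, -0.0321, 0.0998]
orientation: [31.2, 88.9, -172.2]
contact_force: [-1.3, 0.9, 4.9]
opening: 0.0123
[0.44110615 0.0182581  0.5305743 ] [-1.34131067  0.90768078  4.94933769]
needle [(70, np.float64(1.06)), (70, np.float64(1.04)), (70, np.float64(1.08))]
tcp [ 0.4359 -0.0321  0.0998] ytool -113.4 j [ -9.7   8.2 123.   -0.4  49.9 104. ] t 18.2 open 0.0122
 shift [ 0.0028 -0.0006 -0.0031] turn rad 0.265 (deg 15.2 )
 tool axes z->world [-0.918  0.397  0.016]
```

View pics/s10d.png

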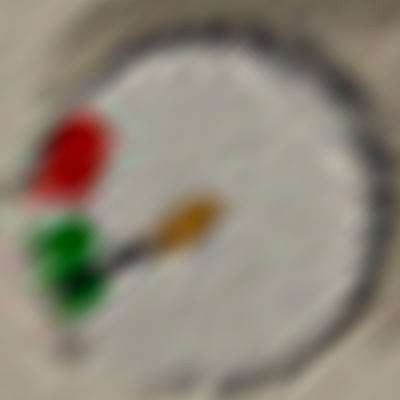

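```bash
python3 -m jog '[[0.1,0,0,0,0.08],[0.1,0,0,0,0.16],[0.1,0,0,0,0.16],[0.1,0,0,0,0.16],[0.3,0,0,0,0.16],[0.4,0,0,0,0.16],[0.5,0,0,0,0.16],[0.5,0,0,0,0.16]]'
python3 - <<'E'
from h import *
shot('scene','s11'); dial('s11')
E
python3 -m jog '[[0.5,-0.03,0,0,0],[0.5,-0.07,0,0,0],[0.5,-0.11,0,0,0],[0.5,-0.13,0,0,0],[0.5,-0.13,0,0,0]]'
python3 - <<'E'
from h import *
shot('scene','s12'); dial('s12'); shot('wrist','w12')
E
```

```text
clock: 19.2
tcp_pos: [0.4356, -0.0321, 0.0996]
orientation: [39.5, 88.9, -173.1]
contact_force: [0.0, -0.4, 0.4]
opening: 0.0432
needle [(61, np.float64(1.2)), (61, np.float64(1.18)), (62, np.float64(1.22))]
clock: 19.88
tcp_pos: [0.4396, -0.032, 0.2314]
orientation: [44.4, 89.1, -168.2]
contact_force: [0.3, -0.1, -0.6]
opening: 0.0429
needle [(59, np.float64(1.2)), (59, np.float64(1.18)), (60, np.float64(1.22))]
```

View pics/s12d.png

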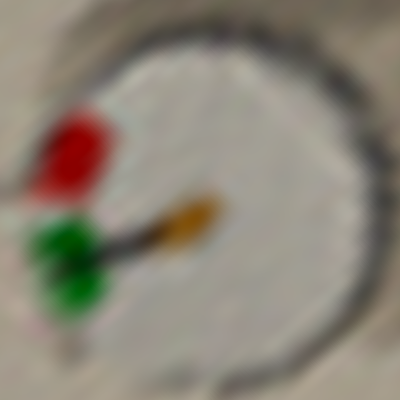

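View pics/s12.png

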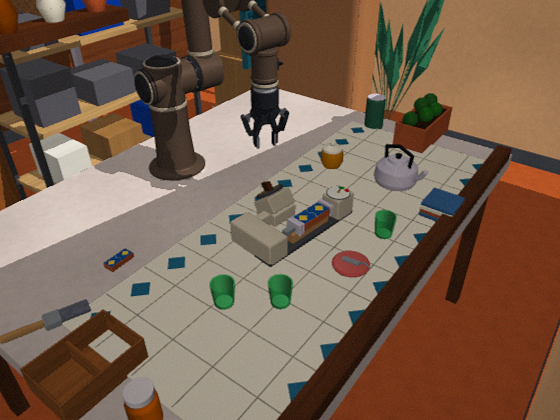

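View pics/w12.png

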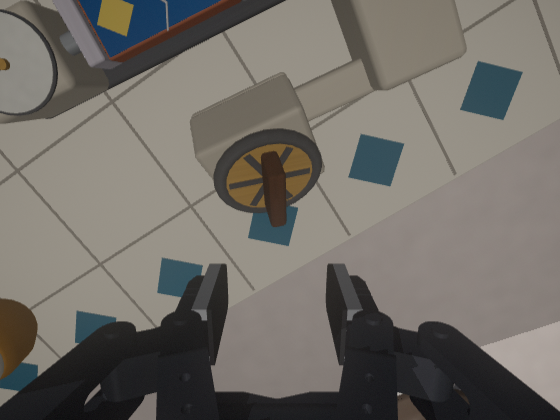

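The needle stands mid-green at 1.20 rad, the gripper is clear, and the other objects are unmoved in the view. I'll do a quick check that the tile is level, then hand in.

```bash
python3 - <<'E'
from h import *
z=np.load('pics/s12.npz'); W=world(z['d'],z['K'],z['C']); D=W-OC
x,y,h=D@ex,D@ey,D[...,2]
m=(z['d']>0)&(abs(x)<0.03)&(abs(y-0.013)<0.06)&(h>0.058)&(h<0.0675); hsv=cv2.cvtColor(z['img'],cv2.COLOR_RGB2HSV); m&=(hsv[...,1]>110)
P=np.stack([x[m],y[m],h[m]],1); c=np.linalg.lstsq(np.c_[P[:,:2],np.ones(len(P))],P[:,2],rcond=None)[0]
print(len(P),P.min(0),P.max(0),np.median(P,0),'slopes,h',c); print(cv2.minAreaRect(P[:,:2].astype(np.float32)))
s=np.load('pics/scene0.npz'); d=np.abs(s['d']-z['d']); print('changed px outside clamp/arm handled visually')
E
python3 -c "
from station import ticket
print(ticket.finish_job())"
```

```text
317 [-0.02449584 -0.0322998   0.05816201] [0.02628441 0.07047021 0.06740742] [0.00204758 0.01739092 0.06361658] slopes,h [-0.03110109  0.00087306  0.06343069]
((0.0008938927203416824, 0.019085798412561417), (0.10276902467012405, 0.05077867582440376), 89.9973373413086)
changed px outside clamp/arm handled visually
the job is handed in; nothing more can be done
None
```

I set the larger mended tile down on the wooden bed, lengthwise between the jaws, and let go. I then wound the wheel clockwise in two grasps until the needle stood in the green, and backed the gripper off about 13 cm. The job is handed in at about 20 s on the robot's clock; it reports no verdict.

Last checks:
- **Needle:** it read about 1.20 rad from the scene camera, both just after the gripper opened and after it backed away. The highest reading on the way was 1.20.
- **Tile position:** its centre is about 1 mm off the bed's centre line. It lies lengthwise to within about 0.01 degrees by the fit, which is finer than the camera can be trusted for.
- **Tile height and level:** the top is about 63.5 mm above the clamp's origin, against 64 mm expected. The fitted slope is 0.03 rad across and 0.001 rad along; the 0.03 comes from few and noisy depth points.
- **Other things:** the kettle, cups, honey pot and lid looked unmoved in the final scene picture. I judged this by eye and did not measure it.

No check failed. During the winding the first grip crept about 4 mm up the bar, with up to about 26 N on the wrist, so I regrasped lower.

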